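# Scale bar on the ledge, colour meter held over a painted panel

### The job

Set up a colour reading of the old painted panel on the copy bed. First lay the black-and-white scale bar lengthwise on top of the narrow raised ledge, not overhanging its ends, and let go of it; then lift the blue colour meter over the ledge and finish while still holding it still and level, hovering about a centimetre above the panel's plain gold field, its black shoe centred over the field and square with it (long side along long side). Nothing may touch the painted panel, and the jar, the brass weight and the brush are to be left alone.

Things in the scene. Friction and masses are not known exactly. Their poses are not given: they have to be found in the camera images.
- scale_bar: flat white bar with black checks on top, 150 x 22 x 14 mm (x, y, z), about 80 g, loose, lying flat on the table at the start. Origin: centre of its underside; x along its length, z up. Either way round is the same.
- meter: hand-held colour meter, about 0.3 kg, loose, standing on the table at the start: a black flat shoe 96 x 56 x 8 mm (x, y, z) at the bottom with a blue body 80 x 36 mm (x, y) centred on it from 8 mm up to 60 mm, dark screen and white button on top. Origin: centre of the underside of the shoe; x along its length, z up. The blue body is taken across its 36 mm width (closing along the meter's y). Either way round is the same.
- bed: fixed black copy bed, a slab 310 x 320 x 15 mm (x, y, z) with a row of small keys along its +y edge. Origin: centre of its underside on the table; z up. The raised ledge stands on it, parallel to its x, near its -y edge, centred at x = 0, y = -135 mm.
- ledge_mid (a point): middle of the top face of the aluminium ledge on the bed: a strip 220 mm long (x) and 16 mm wide (y), its top 55 mm above the table, on two short posts. Axes as the bed's: x along the ledge, z up. The panel's nearest edge is at least 30 mm away in +y.
- panel: old painted wooden panel lying loose on the bed, 210 x 150 x 20 mm (x, y, z), dark red with figures; its painted top is 35 mm above the table. Origin: centre of its underside; z up. Must not be touched.
- gold_field (a point): centre of the plain gold rectangle on the panel's top face, 66 mm along x and 106 mm along y; axes as the panel's, z up. It is centred 50 mm from the panel's middle towards the panel's -x. The meter's long side (its x) goes along this y.
- jar: amber glass jar with a white lid, 48 mm in diameter, 75 mm high; origin at the centre of its underside. To be left alone.
- weight: brass weight with a knob, 44 mm in diameter, 48 mm high; origin at the centre of its underside. To be left alone.
- brush: brush lying on the table on the far left, along its x; origin at the underside. To be left alone.
Mind the look-alikes: they are no part of the job. What is meant by the scale_bar is not brown, and is the larger of those in its own colour.

How it is judged:
By the outcome, as a careful person would: the job done as asked, in the order asked, and still so for the second after the job is handed in, while the arm keeps its last pose, push and grip.
It also fails if it takes over 72 s, if anything falls off the work surface, if the arm or the gripper's body presses on something with over 40 N, if the wrist force passes 120 N, or if a joint passes its speed limit or range.

### The arm

A 6-joint arm with a two-finger parallel gripper is mounted at the origin on the work surface. World frame = base frame: x ahead of the robot, y to its left, z up, the work surface at z = 0. Lengths are in mm, angles in degrees, forces in N, time in s.
With the tool pointing down it reaches from about 350 to 875 mm from the base axis. Payload 4.2 kg.
Tool frame: the origin (TCP) lies at the very end of the fingers, on their centre line; the grasp point (between the pads) lies 19 mm behind it (arm.grasp_offset is the distance from the TCP to the grasp point, in mm); z points along the fingers, y is the line along which they close (so a half turn about z gives the same grasp; the last joint's range is limited). The gripper opens to 85 mm and grips with 20 to 120 N. Pads are 22 mm wide; open, the fingers measure 114 mm over their backs; the gripper's body (76 mm by 85 mm) begins 54 mm behind the grasp point. The pads swing forward as they close: fully open they stand 13 mm farther back than shut.
Start: joints at [-54.339, 22.042, 0.453, 0, -68.411, -14.817], TCP at [222.407, -584.067, 231.312] pointing down, gripper open.
Joint ranges: [-179.83, 179.83], [-69.29, 118.12], [-61.27, 80.66], [-181.25, 117.63], [-171.15, -9.14], [-177.46, 177.46]. Speed limits (degrees/s): [159.86, 159.86, 180, 180, 180, 180].

### API

Orientations are given as [roll, pitch, yaw] about the fixed x, y, z axes, in that order (R = Rz(yaw) Ry(pitch) Rx(roll)).
In Python, from cell import read_state, viewer, arm gives the robot as it stands.
- The arm moves only by the tool send_rows, never from a script. Its argument "steps" is one flat list of numbers, 6 for each row, row after row: the shift along the tool's x, y, z as a fraction of full scale, then the turn, a rotation vector about the tool's x, y, z as a fraction of full scale. A call has 1 to 20 rows; each row is the pose to reach, as a shift and turn from the pose commanded when the call began, along the tool's axes at that moment; what a row does not reach only later rows make up. Full scale, the value 1, is 0.3 m for a shift and pi/2 rad for a turn. A row lasts 1/10 s, in which the tool goes at most 50 mm and 8.59 degrees, less where a joint would pass 70% of its speed; a pose out of reach is approached as far as the arm can. A call with a number of a shift or a turn outside -1 to 1 is refused whole. A call with a gripper value outside its range is refused whole. "claw" is the opening, from 0 (shut) to 1 (fully open), set as the call begins (left out, the last holds). The fingers move at their own pace and stop on an object; "squeeze" is the grip in N (left out, the last holds). Time passes only in rows, so rows that repeat a pose let the fingers close. It gives the time, the measured TCP pose, the force, the opening and the grip force at its end, in the units of the state.
- read_state(): the state, without advancing time (a new reading comes with each control period).
- viewer.capture(name): name is "side" or "top"; returns a dict with "img" (384x512x3 uint8, red, green, blue), "fx", "fy", "cx", "cy" (pixels), "R" (3x3) and "t" (3): a world point X has camera coordinates R X + t. Camera axes: x right, y down, z forward; pixel columns grow to the right and rows downward; lengths in mm; the calibration is good to about 2 mm. A picture is of the moment at which its call begins. There is no depth.
- arm.sign_off(): hands the job in; it is judged then, once.
The state is a dict: "time": time; "joint_pos": joint angles; "qd": joint speeds; "effort": joint torques, N m; "tcp_pos": TCP position; "orientation": TCP orientation; "ft_force": force on the tool from outside, world axes, zero at the start; "wrist_torque": the same for the moment, N m; "grip_width": finger opening in mm; "finger_force": force on a finger pad.
Only numpy, scipy, OpenCV 4.12 (cv2) and the standard library are available. Lean on these libraries where they do the work, as an engineer would, in place of code of your own. Each camera call takes 0.05 s, during which the arm holds its last target. There are 200 camera calls.

## Working session

There is one attempt and no reset: what is moved stays moved. The work goes in short steps, Python scripts to look and compute and a tool call to move; the robot and the scene stay as the last step left them, time stands still between calls to the robot, and variables do not carry over. Pictures are saved under pics/ and viewed, at most 10 in all, crops included, and the job is handed in when it is done.

Besides the shell and the picture viewer there is one more tool, called after "Emit:" as a command line: name --argument value ..., lists and objects as JSON in quotes. send_rows: Moves the arm, as the interface text tells. Shift numbers are shares of 0.3 m and turn numbers shares of pi/2 rad, none past 1 either way. Its arguments: {"type":"object","properties":{"steps":{"type":"array"},"claw":{"type":"number"},"squeeze":{"type":"number"}},"required":["steps"]}

```bash
mkdir -p pics; ls; python3 - <<'E'
from cell import read_state, viewer, arm
import cv2,pickle
s=read_state();print(s['tcp_pos'],s['orientation'],s['time'],s['grip_width'])
for n in("side","top"):
    d=viewer.capture(n);pickle.dump(d,open(n+'.pkl','wb'))
    cv2.imwrite(f'pics/{n}0.png',cv2.resize(d['img'][...,::-1],(768,576),interpolation=cv2.INTER_CUBIC))
    print(n,d['fx'],d['fy'],d['cx'],d['cy'],d['R'],d['t'])
E
```

```text
pics
[ 222.18548951 -583.54668476  230.20589867] [ 1.79873566e+02 -7.94023260e-03 -1.59168202e+02] 0.0 85.71398902386004
side 358.1767561896451 358.1767561896451 257.5466764576192 196.28904360659277 [[-0.93200828 -0.36241575  0.00392393]
 [-0.26560726  0.67560378 -0.68775891]
 [ 0.24660363 -0.64203922 -0.72592857]] [ 493.64882779  178.38060436 1005.80712115]
top 351.527209180806 351.527209180806 258.2707774452602 189.70658772005467 [[-0.02296668 -0.99973327  0.0024337 ]
 [-0.98931055  0.02237646 -0.14409697]
 [ 0.14400408 -0.00571712 -0.98956058]] [ 53.34100823 522.20140703 982.0585416 ]
```

View pics/top0.png

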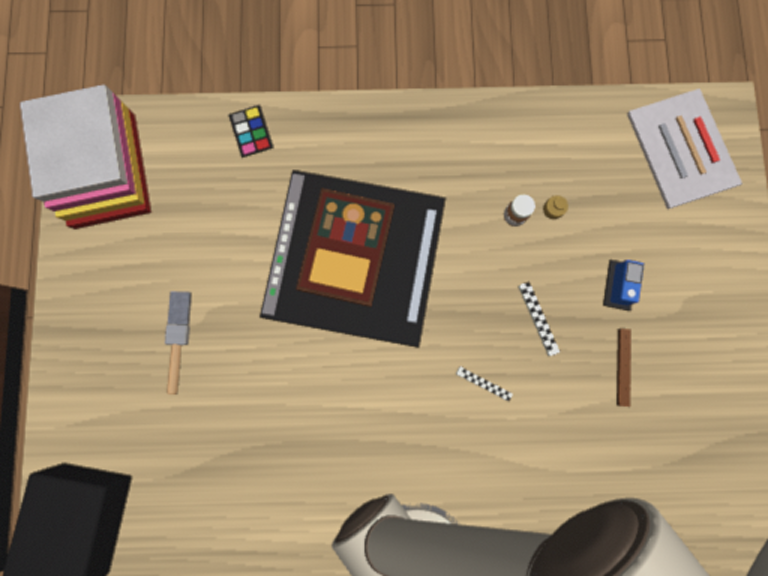

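View pics/side0.png

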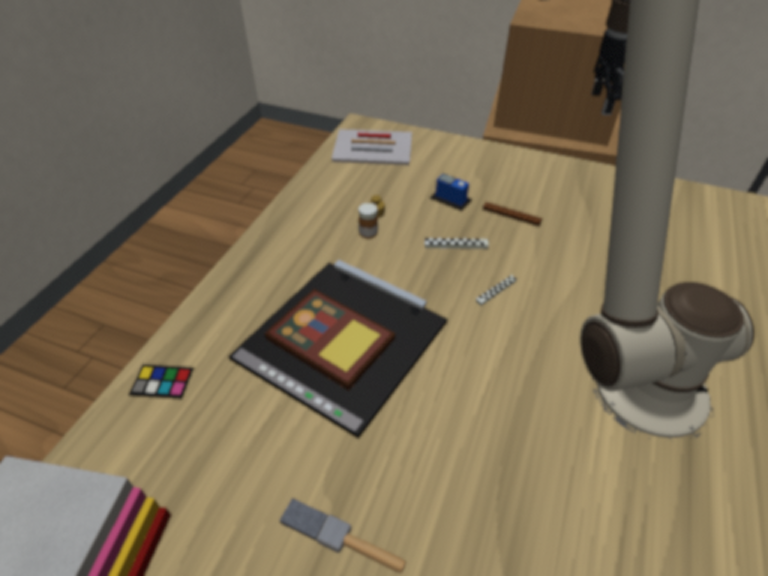

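The top picture (768x576) shows these look-alikes:
- Large checked bar at (539,319).
- Small checked bar at (485,383).
- Brown bar at (624,367).

The scale bar is the large checked one. The blue meter is at (625,284), the ledge at (422,265) and the gold field at (340,271). Next I'll fit silhouettes in both cameras and make the close crop.

```bash
cat > fit.py <<'E'
import cv2,numpy as np
from scipy.optimize import minimize
U=4
def proj(d,X):
    c=X@np.array(d['R']).T+np.array(d['t'])
    return np.c_[d['fx']*c[:,0]/c[:,2]+d['cx'],d['fy']*c[:,1]/c[:,2]+d['cy']]
def box(l,w,z0,z1,cx=0,cy=0):
    return np.array([[cx+a*l/2,cy+b*w/2,z] for a in(-1,1) for b in(-1,1) for z in(z0,z1)])
def place(P,p):
    a=np.radians(p[2]);c,s=np.cos(a),np.sin(a)
    return P@np.array([[c,-s,0],[s,c,0],[0,0,1]]).T+[p[0],p[1],0]
def mask(d,f,P,p,pad=12,hull=True):
    """colour mask (f(hsv,rgb)) near the guess, largest blob, hull, upsampled"""
    im=cv2.resize(d['img'],None,fx=U,fy=U,interpolation=cv2.INTER_CUBIC)
    m=f(cv2.cvtColor(im,cv2.COLOR_RGB2HSV).astype(int),im.astype(int)).astype(np.uint8)
    roi=np.zeros_like(m);h=cv2.convexHull((proj(d,place(P,p))*U).astype(np.int32))
    cv2.fillConvexPoly(roi,h,1);roi=cv2.dilate(roi,np.ones((pad*U,pad*U)))
    m=cv2.morphologyEx(m*roi,cv2.MORPH_OPEN,np.ones((3,3)));m=cv2.morphologyEx(m,cv2.MORPH_CLOSE,np.ones((5*U,5*U)))
    cs,_=cv2.findContours(m,cv2.RETR_EXTERNAL,cv2.CHAIN_APPROX_NONE)
    c=max(cs,key=cv2.contourArea);o=np.zeros_like(m)
    cv2.fillPoly(o,[cv2.convexHull(c) if hull else c],1);return o
def sil(d,P,p,shape):
    o=np.zeros(shape,np.uint8);q=(proj(d,place(P,p))+.5)*U-.5
    cv2.fillConvexPoly(o,(cv2.convexHull(q.astype(np.float32))*16).round().astype(np.int32),1,shift=4);return o
def fit(ds,f,P,p0,**k):
    ms=[mask(d,f,P,p0,**k) for d in ds]
    def cost(p):
        e=0
        for d,m in zip(ds,ms):
            s=sil(d,P,p,m.shape);e+=1-(s&m).sum()/max(1,(s|m).sum())
        return e
    p=np.array(p0,float)
    for st in(8,3,1):
        S=np.vstack([p,p+np.diag([st,st,st])]);p=minimize(cost,p,method='Nelder-Mead',options=dict(initial_simplex=S,xatol=.05,fatol=1e-5)).x
    return p.round(1),round(cost(p),3)
def ray(d,u,v,z):
    R=np.array(d['R']);t=np.array(d['t']);o=-R.T@t;r=R.T@np.array([(u-d['cx'])/d['fx'],(v-d['cy'])/d['fy'],1])
    return (o+r*(z-o[2])/r[2]).round(1)
E
cat > m.py <<'E'
import pickle
from fit import *
T,S=[pickle.load(open(n+'.pkl','rb')) for n in('top','side')]
def g(u,v,z): return ray(T,u/1.5,v/1.5,z)
def yaw(a,b,z): d=g(*b,z)-g(*a,z);return np.degrees(np.arctan2(d[1],d[0]))
bar=lambda h,r:(h[...,1]<60)
blue=lambda h,r:(h[...,0]>95)&(h[...,0]<130)&(h[...,1]>110)
black=lambda h,r:(h[...,2]<75)
led=lambda h,r:(h[...,2]>120)&(h[...,1]<80)&(r[...,2]>r[...,0])
red=lambda h,r:(r[...,0]>1.6*r[...,1])&(h[...,2]<140)&(h[...,2]>50)
gold=lambda h,r:(h[...,0]>12)&(h[...,0]<35)&(h[...,1]>110)&(h[...,2]>150)
L=[('bar',bar,box(150,22,0,14),(539,319),14,yaw((523,284),(554,353),14),8),
 ('meter',blue,box(80,36,8,60),(630,282),60,yaw((630,262),(622,300),60),8),
 ('ledge',led,box(220,16,51,55),(422,265),55,yaw((412,320),(432,210),55),5),
 ('bed',lambda h,r:(h[...,2]<75)|(h[...,1]<60),box(310,320,0,15),(353,259),15,yaw((412,320),(432,210),55),6),
 ('panel',red,box(210,150,15,35),(347,246),35,yaw((335,300),(357,192),35),5),
 ('gold',gold,box(66,106,35,35),(340,271),35,yaw((335,300),(357,192),35),5)]
if __name__=='__main__':
  for n,f,P,uv,z,y,pad in L:
    p0=[*g(*uv,z)[:2],y]
    print(n,np.round(p0,1),*[fit(ds,f,P,p0,pad=pad) for ds in([T],[S],[T,S])])
  for n,uv,z in(('jar',(521,205),75),('weight',(556,206),48)): print(n,g(*uv,z))
  im=T['img'][165:285,290:450,::-1]; cv2.imwrite('pics/crop1.png',cv2.resize(im,(800,600),interpolation=cv2.INTER_CUBIC))
E
python3 m.py
```

```text
bar [ 451.7 -254.5 -159.1] (array([ 453.1, -256.1, -159.9]), np.float64(0.043)) (array([ 452.9, -261.7, -159.8]), np.float64(0.06)) (array([ 453. , -256.9, -160. ]), np.float64(0.259))
meter [ 514.6 -418.1  163.4] (array([ 515.5, -421.1,  164.2]), np.float64(0.148)) (array([ 513.3, -423.1,  175.4]), np.float64(0.224)) (array([ 515.7, -421.4,  172.2]), np.float64(0.38))
ledge [557.1 -25.5 -12. ] (array([558. , -25.3, -12.1]), np.float64(0.101)) (array([558.9, -27.5, -12. ]), np.float64(0.124)) (array([558. , -26.1, -12. ]), np.float64(0.279))
bed [579.6 108.6 -12. ] (array([586.8, 107.4, -11.9]), np.float64(0.025)) (array([587.6, 101.5, -12. ]), np.float64(0.038)) (array([586.4, 104.6, -11.9]), np.float64(0.082))
panel [601.8 118.8 -12. ] (array([608.2, 120.7, -13.7]), np.float64(0.112)) (array([607.9, 109.5, -15. ]), np.float64(0.124)) (array([608. , 117.3, -14. ]), np.float64(0.248))
gold [552.4 133.  -12. ] (array([554.3, 134. , -14.4]), np.float64(0.032)) (array([554.6, 131.2, -14.1]), np.float64(0.011)) (array([554.5, 132.9, -14.2]), np.float64(0.075))
jar [ 665.3 -216.4   75. ]
weight [ 669.8 -292.2   48. ]
```

View pics/crop1.png

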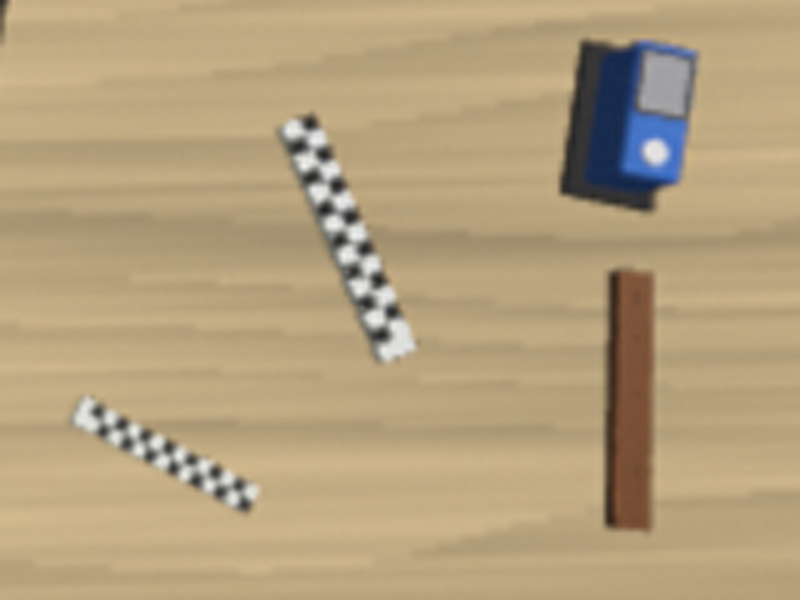

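The crop confirms the large checked bar (centre at about (348,240) in the crop). The small checked bar and the brown one are decoys. I'll refine the meter fit and work out the first moves.

```bash
cat > go.py <<'E'
import numpy as np
from scipy.spatial.transform import Rotation as Ro
def to(cur,tgt):
    """cur,tgt=(x,y,z,yaw) tool down -> fractions (6) in the tool axes of cur"""
    A=Ro.from_euler('xyz',[180,0,cur[3]],degrees=True);B=Ro.from_euler('xyz',[180,0,tgt[3]],degrees=True)
    s=A.inv().apply(np.subtract(tgt[:3],cur[:3]))/300;r=(A.inv()*B).as_rotvec()/(np.pi/2)
    return np.r_[s,r].round(4).tolist()
E
python3 - <<'E'
from m import *; from go import *
from cell import arm
f=lambda h,r:blue(h,r)|(h[...,2]<75)|(h[...,1]<45)
P=np.vstack([box(80,36,8,60),box(96,56,0,8)])
for ds in([T],[S],[T,S]): print(fit(ds,f,P,[515,-422,168],pad=8))
print(arm.grasp_offset)
R=np.radians
c=(222.407,-584.067,231.312,-159.156); a=(360,-400,200,-159.156); b=(453,-258.5,100,-160)
from cell import read_state; s=read_state(); print(s['tcp_pos'],s['orientation'],s['joint_pos'])
print(to(c,a),to(a,b))
E
```

```text
(array([ 515.9, -422.9,  163.8]), np.float64(0.107))
(array([ 516.5, -430.2,  175.7]), np.float64(0.1))
(array([ 516.6, -425.5,  167.4]), np.float64(0.256))
18.700000000000003
[ 222.22240361 -583.59294784  230.30925173] [ 1.79884502e+02 -6.43054737e-03 -1.59165489e+02] [-5.43387881e+01  2.20880391e+01  3.86941130e-01 -2.50995725e-02
 -6.84122015e+01 -1.48174490e+01]
[-0.6469, 0.4102, 0.1044, 0.0, 0.0, 0.0] [-0.4575, 0.3305, 0.3333, 0.0, -0.0, 0.0094]
```

Emit:
send_rows --steps '[-0.647, 0.41, 0.104, 0, 0, 0, -0.647, 0.41, 0.104, 0, 0, 0, -0.647, 0.41, 0.104, 0, 0, 0, -0.647, 0.41, 0.104, 0, 0, 0, -0.647, 0.41, 0.104, 0, 0, 0, -0.647, 0.41, 0.104, 0, 0, 0, -0.647, 0.41, 0.104, 0, 0, 0, -0.647, 0.41, 0.104, 0, 0, 0]' --claw 0.6

```text
time: 0.9
tcp_pos: [359.7, -400.6, 200.1]
orientation: [180.0, -0.0, -159.2]
ft_force: [-0.2, 0.6, -0.9]
grip_width: 51.4
finger_force: 0.0
```

Emit:
send_rows --steps '[-0.4575, 0.33, 0.333, 0, 0, 0.0094, -0.4575, 0.33, 0.333, 0, 0, 0.0094, -0.4575, 0.33, 0.333, 0, 0, 0.0094, -0.4575, 0.33, 0.333, 0, 0, 0.0094, -0.4575, 0.33, 0.333, 0, 0, 0.0094, -0.4575, 0.33, 0.333, 0, 0, 0.0094, -0.4575, 0.33, 0.333, 0, 0, 0.0094, -0.4575, 0.33, 0.333, 0, 0, 0.0094, -0.4575, 0.33, 0.333, 0, 0, 0.0094]'

```text
time: 1.8
tcp_pos: [452.8, -259.8, 100.9]
orientation: [-180.0, 0.1, -160.1]
ft_force: [-0.4, 0.6, 0.5]
grip_width: 51.4
finger_force: 0.0
```

```bash
python3 - <<'E'
from cell import *
import cv2,numpy as np
s=read_state();print(s['tcp_pos'],s['orientation'],s['time'],s['grip_width'])
from fit import proj
o=[]
for n in("side","top"):
    d=viewer.capture(n); 
    p=proj(d,np.array([s['tcp_pos'],[453,-258.5,14]]));print(n,p)
    x,y=p.mean(0).astype(int);x0,y0=x-50,y-60
    o.append(cv2.resize(d['img'][y0:y0+120,x0:x0+80,::-1],(400,600),interpolation=cv2.INTER_CUBIC))
    print(n,(p-[x0,y0])*5)
cv2.imwrite('pics/c2.png',np.hstack(o))
E
```

```text
[ 452.84596047 -259.83217536  100.94549164] [-1.79950646e+02  7.15938084e-02 -1.60119639e+02] 1.8 51.425833906057484
side [[306.68957803 141.02019362]
 [304.01303949 160.78658002]]
side [[258.44789016 255.10096811]
 [245.06519743 353.9329001 ]]
top [[370.50485775 209.65132094]
 [360.64724118 212.20684502]]
top [[277.52428877 298.25660471]
 [228.23620592 311.03422512]]
```

View pics/c2.png

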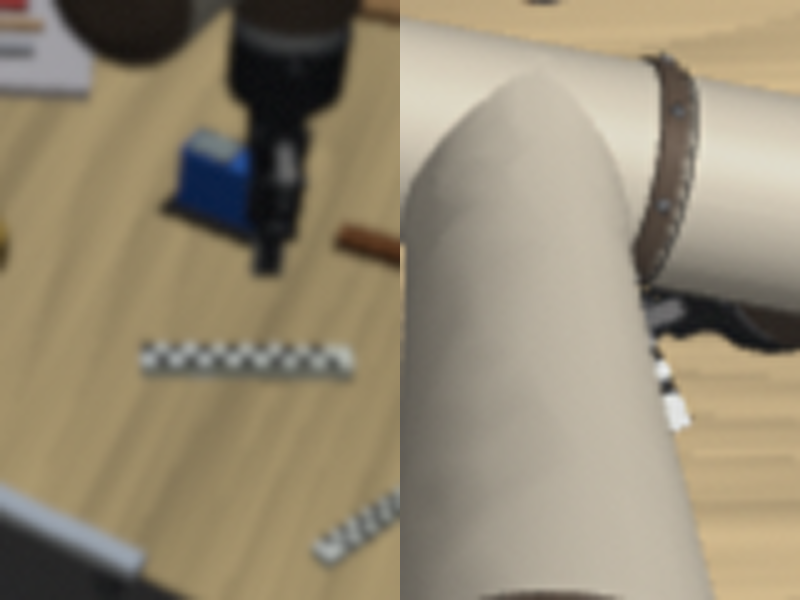

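The left crop (side camera) shows the fingertips at (265,272), above and in line with the bar at (247,360). In the right crop (top camera) the arm hides most of the bar. Descending.

Emit:
send_rows --steps '[0, 0, 0.12, 0, 0, 0, 0, 0, 0.22, 0, 0, 0, 0, 0, 0.28, 0, 0, 0, 0, 0, 0.31, 0, 0, 0, 0, 0, 0.322, 0, 0, 0, 0, 0, 0.322, 0, 0, 0, 0, 0, 0.322, 0, 0, 0]'

```text
time: 2.6
tcp_pos: [453.9, -258.9, 4.6]
orientation: [-179.9, 0.1, -160.0]
ft_force: [-0.5, -0.2, -0.6]
grip_width: 51.3
finger_force: 0.0
```

Emit:
send_rows --steps '[0, 0, 0, 0, 0, 0, 0, 0, 0, 0, 0, 0, 0, 0, 0, 0, 0, 0, 0, 0, 0, 0, 0, 0, 0, 0, 0, 0, 0, 0, 0, 0, 0, 0, 0, 0, 0, 0, 0, 0, 0, 0, 0, 0, 0, 0, 0, 0]' --claw 0 --squeeze 35

```text
time: 3.4
tcp_pos: [453.7, -258.8, 4.5]
orientation: [-179.9, 0.1, -160.0]
ft_force: [-0.4, 0.3, 6.5]
grip_width: 20.9
finger_force: 35.1
```

Emit:
send_rows --steps '[0, 0, -0.05, 0, 0, 0, 0, 0, -0.15, 0, 0, 0, 0, 0, -0.27, 0, 0, 0, 0, 0, -0.38, 0, 0, 0, 0, 0, -0.45, 0, 0, 0, 0, 0, -0.45, 0, 0, 0, 0, 0, -0.45, 0, 0, 0]'

```text
time: 4.1
tcp_pos: [452.6, -258.4, 138.2]
orientation: [180.0, 0.0, -160.0]
ft_force: [-0.5, -0.2, -1.1]
grip_width: 21.4
finger_force: 34.4
```

Emit:
send_rows --steps '[-0.03, 0.03, 0, 0, 0, 0.02, -0.08, 0.08, 0, 0, 0, 0.05, -0.15, 0.15, 0, 0, 0, 0.09, -0.22, 0.22, 0, 0, 0, 0.13, -0.29, 0.29, 0, 0, 0, 0.17, -0.36, 0.36, 0, 0, 0, 0.21, -0.43, 0.43, 0, 0, 0, 0.26, -0.5, 0.5, 0, 0, 0, 0.3, -0.55, 0.56, 0, 0, 0, 0.33, -0.58, 0.59, 0, 0, 0, 0.35, -0.5945, 0.6055, 0, 0, 0, 0.3555, -0.5945, 0.6055, 0, 0, 0, 0.3555, -0.5945, 0.6055, 0, 0, 0, 0.3555, -0.5945, 0.6055, 0, 0, 0, 0.3555]'

```text
time: 5.5
tcp_pos: [558.0, -27.8, 138.2]
orientation: [-180.0, -0.1, 168.0]
ft_force: [0.0, 0.4, 0.1]
grip_width: 21.0
finger_force: 34.4
```

```bash
python3 - <<'E'
from cell import *
import cv2,numpy as np,pickle
from fit import *
s=read_state();print(s['tcp_pos'],s['orientation'],s['time'],s['grip_width'],s['ft_force'])
d=viewer.capture("side");pickle.dump(d,open('side_l.pkl','wb'))
tp=s['tcp_pos'];yw=s['orientation'][2]
f=lambda h,r:(h[...,1]<60)&(h[...,2]>60)
p=proj(d,np.array([tp]))[0];x0,y0=int(p[0])-50,int(p[1])-35;print((p-[x0,y0])*7)
cv2.imwrite('pics/c3.png',cv2.resize(d['img'][y0:y0+80,x0:x0+100,::-1],(700,560),interpolation=cv2.INTER_CUBIC))
E
```

```text
[558.00293669 -27.75631801 138.21779189] [-1.79980099e+02 -5.42690824e-02  1.67959237e+02] 5.5 20.983149796996422 [0.01934145 0.350038   0.0606445 ]
[351.45595412 245.35107562]
```

View pics/c3.png

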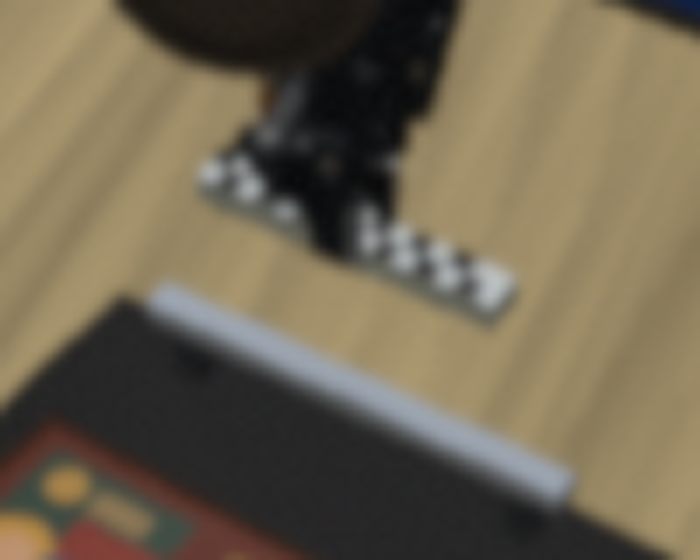

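The bar is held level at (355,240) in the crop, parallel to the ledge below it. I'll compare the two with the same camera before lowering.

```bash
python3 - <<'E'
import pickle,fit
from fit import *
d=pickle.load(open('side_l.pkl','rb'))
P=box(150,22,133.7,147.7);p0=[558,-27.8,-12]
def mk(d,f,P,p,**k):
    im=cv2.resize(d['img'],None,fx=U,fy=U,interpolation=cv2.INTER_CUBIC);h=cv2.cvtColor(im,cv2.COLOR_RGB2HSV)
    roi=cv2.dilate(sil(d,P,p,im.shape[:2]),np.ones((17,17)))
    m=((h[...,1]<70)&(h[...,2]>85)).astype(np.uint8)*roi
    m=cv2.morphologyEx(m,cv2.MORPH_OPEN,np.ones((5,5)));o=np.zeros_like(m)
    cv2.fillPoly(o,[cv2.convexHull(cv2.findNonZero(m))],1);return o
fit.mask=mk
print(fit.fit([d],None,P,p0))
E
```

```text
Traceback (most recent call last):
AttributeError: 'function' object has no attribute 'fit'
```

```bash
python3 - <<'E'
import pickle,fit as F
import numpy as np,cv2
d=pickle.load(open('side_l.pkl','rb'))
P=F.box(150,22,133.7,147.7);p0=[558,-27.8,-12]
def mk(d,f,P,p,**k):
    im=cv2.resize(d['img'],None,fx=4,fy=4,interpolation=cv2.INTER_CUBIC);h=cv2.cvtColor(im,cv2.COLOR_RGB2HSV)
    roi=cv2.dilate(F.sil(d,P,p,im.shape[:2]),np.ones((17,17)))
    m=((h[...,1]<70)&(h[...,2]>85)).astype(np.uint8)*roi
    m=cv2.morphologyEx(m,cv2.MORPH_OPEN,np.ones((5,5)));o=np.zeros_like(m)
    cv2.fillPoly(o,[cv2.convexHull(cv2.findNonZero(m))],1);return o
F.mask=mk
print(F.fit([d],None,P,p0))
E
```

```text
(array([560.7, -33.3, -10.8]), np.float64(0.081))
```

Emit:
send_rows --steps '[0, 0.01, 0.05, 0, 0, 0, 0, 0.01, 0.12, 0, 0, 0, 0, 0.01, 0.19, 0, 0, 0, 0, 0.01, 0.23, 0, 0, 0, 0, 0.01, 0.247, 0, 0, 0, 0, 0.01, 0.25, 0, 0, 0, 0, 0.01, 0.25, 0, 0, 0, 0, 0.01, 0.25, 0, 0, 0]'

```text
time: 6.35
tcp_pos: [559.9, -24.0, 64.6]
orientation: [180.0, 0.1, 168.0]
ft_force: [0.4, -0.7, 0.3]
grip_width: 20.6
finger_force: 34.4
```

```bash
python3 - <<'E'
from cell import *
import cv2,numpy as np
from fit import *
s=read_state();print(s['tcp_pos'],s['orientation'],s['ft_force'])
o=[]
for n in('side','top'):
    d=viewer.capture(n);p=proj(d,np.array([s['tcp_pos']]))[0];x0,y0=int(p[0])-40,int(p[1])-42
    o.append(cv2.resize(d['img'][y0:y0+84,x0:x0+80,::-1],(400,420),interpolation=cv2.INTER_CUBIC))
cv2.imwrite('pics/c4.png',np.hstack(o))
E
```

```text
[559.87262807 -23.98098309  64.56964237] [1.79958616e+02 1.05982006e-01 1.68011879e+02] [ 0.42202231 -0.65347434  0.27777485]
```

View pics/c4.png

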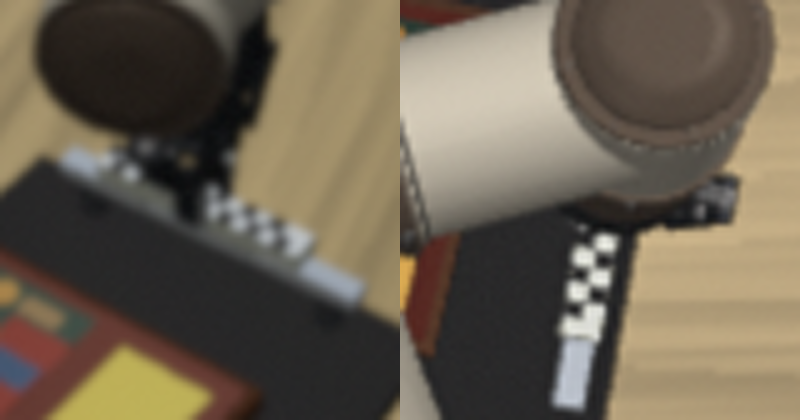

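Both crops show the bar over the ledge, crosswise centred (top crop, ledge (572,370), bar (588,290)) and with ledge free at both ends. Lowering to contact.

Emit:
send_rows --steps '[0, 0, 0.004, 0, 0, 0, 0, 0, 0.008, 0, 0, 0, 0, 0, 0.011, 0, 0, 0, 0, 0, 0.013, 0, 0, 0, 0, 0, 0.013, 0, 0, 0]'

```text
time: 6.95
tcp_pos: [559.2, -24.1, 59.6]
orientation: [-180.0, -0.0, 168.0]
ft_force: [-0.8, -0.4, 0.6]
grip_width: 20.9
finger_force: 34.4
```

Emit:
send_rows --steps '[0, 0, 0.002, 0, 0, 0, 0, 0, 0.003, 0, 0, 0, 0, 0, 0.003, 0, 0, 0]'

```text
time: 7.25
tcp_pos: [559.2, -24.1, 59.5]
orientation: [-180.0, 0.0, 168.0]
ft_force: [-2.3, 0.4, 4.7]
grip_width: 20.8
finger_force: 35.1
```

Emit:
send_rows --steps '[0, 0, 0, 0, 0, 0, 0, 0, 0, 0, 0, 0, 0, 0, 0, 0, 0, 0, 0, 0, 0, 0, 0, 0, 0, 0, 0, 0, 0, 0, 0, 0, 0, 0, 0, 0]' --claw 0.55

```text
time: 7.85
tcp_pos: [559.2, -24.1, 58.7]
orientation: [-180.0, -0.0, 168.0]
ft_force: [-0.2, -0.0, 1.0]
grip_width: 47.1
finger_force: 0.0
```

Emit:
send_rows --steps '[0, 0, -0.03, 0, 0, 0, 0, 0, -0.1, 0, 0, 0, 0, 0, -0.22, 0, 0, 0, 0, 0, -0.35, 0, 0, 0, 0, 0, -0.45, 0, 0, 0, 0, 0, -0.45, 0, 0, 0, 0, 0, -0.45, 0, 0, 0]'

```text
time: 8.55
tcp_pos: [559.2, -23.9, 195.0]
orientation: [179.9, 0.1, 168.0]
ft_force: [-0.3, -0.4, -0.5]
grip_width: 47.2
finger_force: 0.0
```

```bash
cat >> go.py <<'E'
if __name__=='__main__':
    import sys; v=[float(x) for x in sys.argv[1:]]; print(to(v[:4],v[4:]))
E
python3 go.py 559 -23.8 194 168 535 -250 194 166
python3 go.py 535 -250 194 166 516 -424 110 166
```

```text
[-0.0785, -0.7542, -0.0, 0.0, -0.0, 0.0222]
[-0.0789, -0.5781, 0.28, 0.0, 0.0, 0.0]
```

Emit:
send_rows --steps '[-0.02, -0.15, 0, 0, 0, 0.022, -0.04, -0.3, 0, 0, 0, 0.022, -0.06, -0.45, 0, 0, 0, 0.022, -0.07, -0.6, 0, 0, 0, 0.022, -0.075, -0.7, 0, 0, 0, 0.022, -0.0785, -0.754, 0, 0, 0, 0.022, -0.0785, -0.754, 0, 0, 0, 0.022]' --claw 1

```text
time: 9.25
tcp_pos: [534.1, -251.7, 192.4]
orientation: [-180.0, -0.2, 165.9]
ft_force: [0.1, 0.6, -0.1]
grip_width: 85.5
finger_force: 0.0
```

Emit:
send_rows --steps '[-0.02, -0.14, 0, 0, 0, 0, -0.04, -0.3, 0, 0, 0, 0, -0.06, -0.45, 0.1, 0, 0, 0, -0.079, -0.55, 0.2, 0, 0, 0, -0.079, -0.578, 0.28, 0, 0, 0, -0.079, -0.578, 0.28, 0, 0, 0, -0.079, -0.578, 0.28, 0, 0, 0]'

```text
time: 9.95
tcp_pos: [516.8, -423.2, 109.6]
orientation: [-180.0, -0.1, 166.1]
ft_force: [-0.5, 0.7, -0.1]
grip_width: 85.4
finger_force: 0.0
```

```bash
python3 - <<'E'
from cell import *
import cv2,numpy as np
from fit import *
s=read_state();print(s['tcp_pos'],s['orientation'],s['ft_force'],s['grip_width'])
o=[]
for n,X in(('side',s['tcp_pos']),('top',s['tcp_pos']),('side',[559,-24,60]),('top',[559,-24,60])):
    d=viewer.capture(n);p=proj(d,np.array([X]))[0];x0,y0=int(p[0])-40,int(p[1])-30;print(n,(p-[x0,y0])*5)
    o.append(cv2.resize(d['img'][y0:y0+60,x0:x0+80,::-1],(400,300),interpolation=cv2.INTER_CUBIC))
cv2.imwrite('pics/c5.png',np.vstack([np.hstack(o[:2]),np.hstack(o[2:])]))
E
```

```text
[ 516.78897977 -423.20288574  109.63568301] [-1.79998348e+02 -7.25169101e-02  1.66103350e+02] [-0.48951047  0.73078612 -0.05859463] 85.38029525457114
side [201.77089449 153.77816928]
top [200.98599803 152.02926574]
side [203.17666973 152.17709131]
top [204.59543786 153.4495822 ]
```

View pics/c5.png

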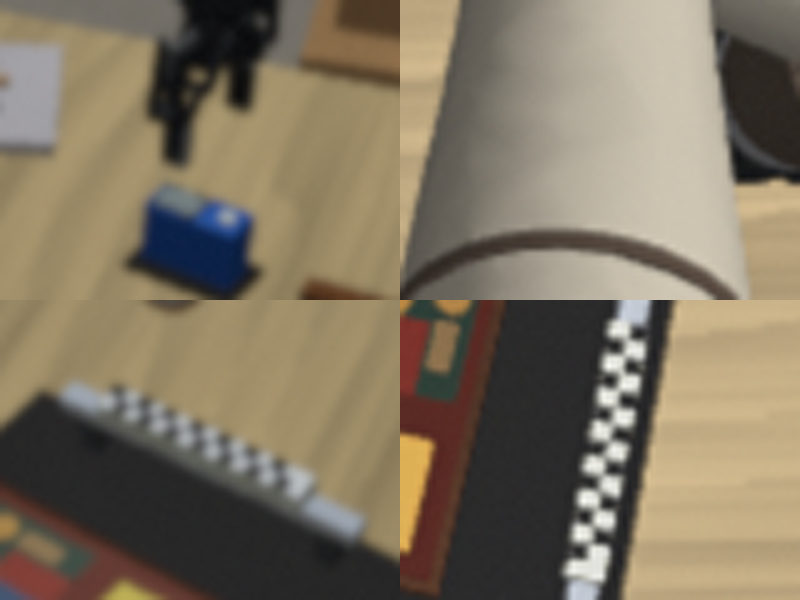

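The bar lies on the ledge, centred, with ledge visible at both ends (lower crops, around (205,435) and (605,445)). The gripper is above the meter. I still need the meter's yaw more exactly, so I'll take it from edge lines.

```bash
python3 - <<'E'
from m import *
from fit import *
import fit as F
c=lambda u,v,z: ray(T,290+u/5,165+v/5,z)
for a,b,z in(((583,40),(562,192),4),((697,48),(681,185),60),((635,42),(620,178),60),((692,57),(683,118),60)):
    A,B=c(*a,z),c(*b,z);d=A-B;print(A,B,np.degrees(np.arctan2(d[1],d[0])),np.hypot(*d[:2]))
# soft-edge check: silhouette IoU versus yaw, whole object as union of two boxes
f=lambda h,r:blue(h,r)|(h[...,2]<75)|((h[...,1]<50))
A,B=box(80,36,8,60),box(96,56,0,8)
for n,d in(('T',T),('S',S)):
    P=np.vstack([A,B]);m=F.mask(d,f,P,[516,-424,168],pad=8,hull=False)
    def cost(p):
        s=F.sil(d,A,p,m.shape)|F.sil(d,B,p,m.shape);return 1-(s&m).sum()/(s|m).sum()
    best=None
    for y0 in(160,165,170,175):
        S0=np.array([[516,-424,y0],[521,-424,y0],[516,-418,y0],[516,-424,y0+4.]])
        r=minimize(cost,S0[0],method='Nelder-Mead',options=dict(initial_simplex=S0,xatol=.05,fatol=1e-5))
        if best is None or r.fun<best.fun:best=r
    print(n,best.x.round(1),best.fun)
E
```

```text
[ 569.1 -408.1    4. ] [ 477.2 -387.8    4. ] -12.456172784982463 94.11535475149635
[ 552.6 -448.5   60. ] [ 474.2 -432.1   60. ] -11.814975236223207 80.09694126494472
[ 556.9 -413.3   60. ] [ 479.  -397.9   60. ] -11.182577283510346 79.40761928177923
[ 547.5 -445.1   60. ] [ 512.4 -436.8   60. ] -13.304191972893154 36.06799134967183
T [ 517.4 -423.8  163.6] 0.116131558339859
S [ 517.7 -433.7  165.4] 0.09966172261254225
```

Emit:
send_rows --steps '[0, 0, 0.08, 0, 0, -0.022, 0, 0, 0.17, 0, 0, -0.022, 0, 0, 0.24, 0, 0, -0.022, 0, 0, 0.29, 0, 0, -0.022, 0, 0, 0.305, 0, 0, -0.022, 0, 0, 0.305, 0, 0, -0.022, 0, 0, 0.305, 0, 0, -0.022]'

```text
time: 10.85
tcp_pos: [517.3, -424.6, 19.7]
orientation: [-179.9, 0.1, 168.0]
ft_force: [-0.0, -0.4, -0.2]
grip_width: 85.5
finger_force: 0.0
```

Emit:
send_rows --steps '[0, 0, 0, 0, 0, 0, 0, 0, 0, 0, 0, 0, 0, 0, 0, 0, 0, 0, 0, 0, 0, 0, 0, 0, 0, 0, 0, 0, 0, 0, 0, 0, 0, 0, 0, 0, 0, 0, 0, 0, 0, 0, 0, 0, 0, 0, 0, 0, 0, 0, 0, 0, 0, 0]' --claw 0 --squeeze 60

```text
time: 11.75
tcp_pos: [516.7, -424.4, 18.9]
orientation: [-180.0, 0.1, 168.0]
ft_force: [1.0, 1.8, 5.1]
grip_width: 35.5
finger_force: 61.7
```

Emit:
send_rows --steps '[0, 0, -0.04, 0, 0, 0, 0, 0, -0.1, 0, 0, 0, 0, 0, -0.2, 0, 0, 0, 0, 0, -0.3, 0, 0, 0, 0, 0, -0.4, 0, 0, 0, 0, 0, -0.5, 0, 0, 0, 0, 0, -0.55, 0, 0, 0, 0, 0, -0.57, 0, 0, 0, 0, 0, -0.57, 0, 0, 0, 0, 0, -0.57, 0, 0, 0]'

```text
time: 12.75
tcp_pos: [515.4, -423.6, 187.3]
orientation: [179.9, -0.2, 168.0]
ft_force: [-0.6, -0.8, -3.4]
grip_width: 35.5
finger_force: 61.0
```

```bash
python3 - <<'E'
from cell import *
from go import to
s=read_state();print(s['tcp_pos'],s['orientation'],s['ft_force'],s['grip_width'],s['joint_pos'])
a=(516.5,-424.3,189.5,168);b=(535,-150,189.5,168);c=(554.5,133.5,189.5,255.8)
print(to(a,b),to(b,c))
E
```

```text
[ 515.37053314 -423.55885389  187.34484013] [179.90579741  -0.19151278 167.97977423] [-0.55637669 -0.75386593 -3.42476448] 35.53047486582717 [-2.55767838e+01  2.79553728e+01  3.53101444e+00 -5.11911095e-02
 -6.57839087e+01 -7.64225170e+01]
[0.1298, 0.9072, 0.0, 0.0, 0.0, 0.0] [0.1329, 0.9379, 0.0, 0.0, 0.0, -0.9756]
```

Emit:
send_rows --steps '[0.004, 0.03, 0, 0, 0, 0, 0.014, 0.1, 0, 0, 0, 0, 0.03, 0.2, 0, 0, 0, 0, 0.05, 0.32, 0, 0, 0, 0, 0.06, 0.44, 0, 0, 0, 0, 0.08, 0.56, 0, 0, 0, 0, 0.1, 0.68, 0, 0, 0, 0, 0.11, 0.78, 0, 0, 0, 0, 0.12, 0.86, 0, 0, 0, 0, 0.13, 0.9, 0, 0, 0, 0, 0.13, 0.907, 0, 0, 0, 0]'

```text
time: 13.85
tcp_pos: [534.2, -148.5, 188.8]
orientation: [-180.0, -0.1, 168.1]
ft_force: [0.3, -0.5, -4.3]
grip_width: 35.5
finger_force: 61.0
```

Emit:
send_rows --steps '[0.004, 0.02, 0, 0, 0, -0.02, 0.01, 0.07, 0, 0, 0, -0.06, 0.02, 0.14, 0, 0, 0, -0.12, 0.03, 0.21, 0, 0, 0, -0.19, 0.04, 0.28, 0, 0, 0, -0.26, 0.05, 0.36, 0, 0, 0, -0.34, 0.06, 0.44, 0, 0, 0, -0.42, 0.07, 0.52, 0, 0, 0, -0.5, 0.08, 0.6, 0, 0, 0, -0.58, 0.1, 0.68, 0, 0, 0, -0.66, 0.11, 0.75, 0, 0, 0, -0.74, 0.12, 0.82, 0, 0, 0, -0.82, 0.125, 0.88, 0, 0, 0, -0.89, 0.13, 0.92, 0, 0, 0, -0.94, 0.133, 0.938, 0, 0, 0, -0.97, 0.133, 0.938, 0, 0, 0, -0.9755, 0.133, 0.938, 0, 0, 0, -0.9755, 0.133, 0.938, 0, 0, 0, -0.9755]'

```text
time: 15.65
tcp_pos: [554.2, 132.8, 189.2]
orientation: [180.0, -0.0, -104.3]
ft_force: [0.0, 0.0, -2.8]
grip_width: 35.2
finger_force: 61.0
```

```bash
python3 - <<'E'
from cell import *
import cv2,numpy as np,pickle
from fit import *
s=read_state();print(s['tcp_pos'],s['orientation'],s['ft_force'],s['grip_width'],s['time'])
o=[]
for n in('side','top'):
    d=viewer.capture(n);pickle.dump(d,open(n+'_g.pkl','wb'));p=proj(d,np.array([[554,133,90]]))[0];x0,y0=int(p[0])-40,int(p[1])-40
    print(n,x0,y0)
    o.append(cv2.resize(d['img'][y0:y0+80,x0:x0+80,::-1],(400,400),interpolation=cv2.INTER_CUBIC))
cv2.imwrite('pics/c6.png',np.hstack(o))
E
```

```text
[554.18940743 132.76952366 189.16136757] [ 1.79983165e+02 -1.88059732e-02 -1.04287650e+02] [ 0.0475834   0.04720285 -2.78536969] 35.24608954384055 15.65
side 192 177
top 184 136
```

View pics/c6.png

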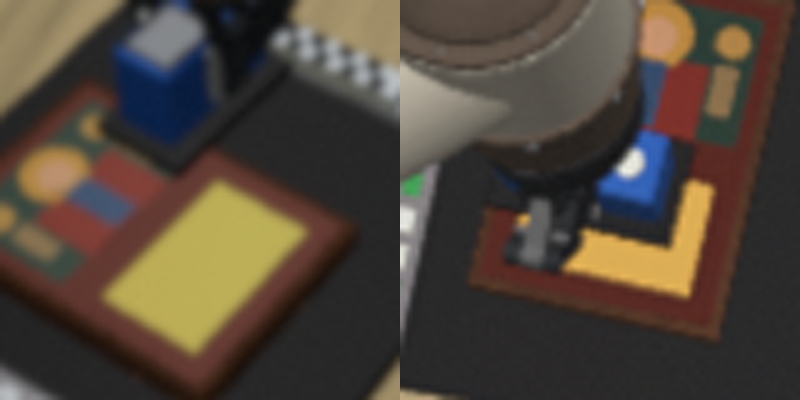

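The meter is level and square over the gold field, with the shoe corner at (675,240) in the top crop. Lowering most of the way, then checking the centring.

Emit:
send_rows --steps '[0, 0, 0.03, 0, 0, 0, 0, 0, 0.1, 0, 0, 0, 0, 0, 0.18, 0, 0, 0, 0, 0, 0.26, 0, 0, 0, 0, 0, 0.32, 0, 0, 0, 0, 0, 0.36, 0, 0, 0, 0, 0, 0.37, 0, 0, 0, 0, 0, 0.37, 0, 0, 0, 0, 0, 0.37, 0, 0, 0]'

```text
time: 16.65
tcp_pos: [555.0, 133.9, 79.3]
orientation: [-179.9, 0.1, -104.2]
ft_force: [0.2, 0.1, -3.0]
grip_width: 35.2
finger_force: 61.0
```

```bash
python3 - <<'E'
from cell import *
import cv2,numpy as np,pickle
from fit import *
s=read_state();print(s['tcp_pos'],s['orientation'],s['ft_force'],s['grip_width'],s['time'])
o=[]
zb=s['tcp_pos'][2]-18.9
for n in('side','top'):
    d=viewer.capture(n);pickle.dump(d,open(n+'_h.pkl','wb'));p=proj(d,np.array([[554,133,50]]))[0];x0,y0=int(p[0])-33,int(p[1])-30
    im=cv2.resize(d['img'][y0:y0+66,x0:x0+66,::-1],(396,396),interpolation=cv2.INTER_CUBIC);print(n,x0,y0)
    o.append(im.copy()); q=im.copy()
    for P,c in((box(96,56,zb,zb+8),(0,255,255)),(box(80,36,zb+60,zb+60),(255,255,0)),(box(106,66,35,35),(255,0,255))):
        X=place(P,[*s['tcp_pos'][:2],75.8]) if c!=(255,0,255) else place(P,[554.5,133,75.8])
        h=cv2.convexHull(((proj(d,X)+.5-[x0,y0])*6).astype(np.float32)).astype(np.int32);cv2.polylines(q,[h],True,c,1)
    o.append(q)
cv2.imwrite('pics/c7.png',cv2.resize(np.vstack([np.hstack(o[:2]),np.hstack(o[2:])]),(600,600),interpolation=cv2.INTER_AREA))
E
```

```text
[554.99764739 133.92662475  79.27949852] [-1.79900227e+02  7.21480743e-02 -1.04189614e+02] [ 0.17957859  0.11626557 -3.01036494] 35.238060926780186 16.65
side 199 196
top 193 149
```

View pics/c7.png

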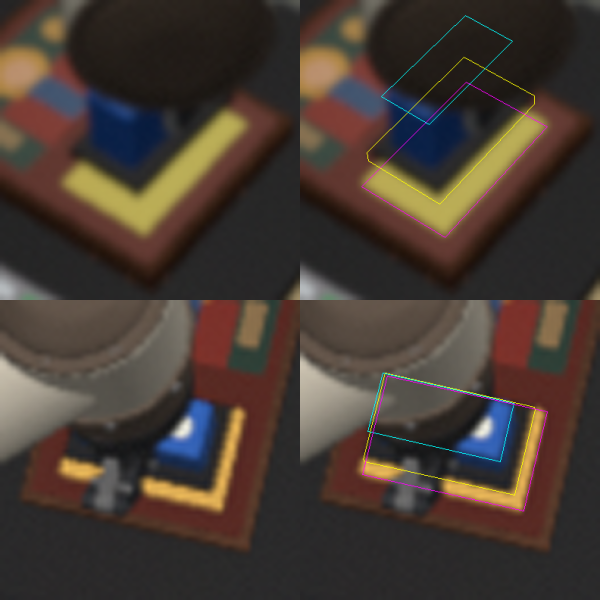

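Both views show gold as an L around the shoe (top-left inner corner (138,192), bottom-left (210,485)), a little off my overlay. I'll measure the shoe edges against the gold edges in each camera.

```bash
cat > edge.py <<'E'
import sys,pickle
from fit import *
def run(tag,zb,gx=554.5,gy=133,yaw=-14.2):
    a=np.radians(yaw);ex=np.array([np.cos(a),np.sin(a)]);ey=np.array([-ex[1],ex[0]])
    for n in('side','top'):
        d=pickle.load(open(f'{n}_{tag}.pkl','rb'))
        im=cv2.resize(d['img'],None,fx=8,fy=8,interpolation=cv2.INTER_CUBIC);h=cv2.cvtColor(im,cv2.COLOR_RGB2HSV).astype(int)
        m=((h[...,0]>12)&(h[...,0]<35)&(h[...,1]>110)&(h[...,2]>125))
        pt=lambda x,y:np.r_[np.array([gx,gy])+x*ex+y*ey,35.]
        def val(x,y):
            u=((proj(d,pt(x,y)[None])[0]+.5)*8-.5).round().astype(int);return m[u[1],u[0]]
        def world(x,y,z): # same pixel seen at height z, panel coords about the gold guess
            u=proj(d,pt(x,y)[None])[0];q=ray(d,*u,z)[:2]-[gx,gy];return q@ex,q@ey
        sgn=1 if n=='side' else -1
        rng=np.arange(-45,46,.25)
        def scan(f,ss):
            O,I=[],[]
            for s in ss:
                t=np.array([val(*f(k,s)) for k in rng]);i=np.flatnonzero(t)
                if len(i)<8: continue
                j=i[0]
                while t[j:j+3].any() and j<len(t)-1:j+=1
                O.append(rng[i[0]]);I.append(rng[j])
            return np.array(O),np.array(I)
        # -x long edge: scan in x from outside
        ss=np.arange(5,38,2)*sgn
        O,I=scan(lambda k,s:(k,s),ss)
        print(n,'-x edge: gold',np.median(O).round(1),'shoe',np.round([world(k,ss[0],zb)[0] for k in np.percentile(I,[25,50,75])],1))
        ss=np.arange(-20,12,2)
        O,I=scan(lambda k,s:(s,sgn*(53-(k+20))),ss)
        print(n,'%+dy edge: gold'%sgn,sgn*(53-(np.median(O)+20)).round(1),'shoe',np.round([world(-10,sgn*(53-(k+20)),zb)[1] for k in np.percentile(I,[25,50,75])],1))
run(sys.argv[1],float(sys.argv[2]))
E
python3 edge.py h 60.4
```

```text
side -x edge: gold -33.5 shoe [-24.4 -24.2 -23.5]
side +1y edge: gold 53.2 shoe [45.2 45.1  2.7]
top -x edge: gold -34.5 shoe [-26.4 -26.4 -26.2]
top -1y edge: gold -52.2 shoe [-45.4 -45.3 -45.1]
```

Emit:
send_rows --steps '[0, 0.002, 0.005, 0, 0, 0, 0.001, 0.004, 0.015, 0, 0, 0, 0.002, 0.007, 0.027, 0, 0, 0, 0.002, 0.007, 0.037, 0, 0, 0, 0.002, 0.007, 0.043, 0, 0, 0, 0.002, 0.007, 0.045, 0, 0, 0, 0.002, 0.007, 0.045, 0, 0, 0, 0.002, 0.007, 0.045, 0, 0, 0]'

```text
time: 17.55
tcp_pos: [552.1, 133.6, 64.9]
orientation: [-180.0, 0.0, -104.2]
ft_force: [-0.2, 0.4, -3.1]
grip_width: 35.4
finger_force: 61.0
```

```bash
sed -i 's/h\[...,2\]>125/h[...,2]>140/' edge.py; python3 - <<'E'
from cell import *
import cv2,numpy as np,pickle
from fit import *
s=read_state();print(s['tcp_pos'],s['orientation'],s['ft_force'],s['time'])
o=[];zb=s['tcp_pos'][2]-18.9
for n in('side','top'):
    d=viewer.capture(n);pickle.dump(d,open(n+'_i.pkl','wb'));p=proj(d,np.array([[554,133,40]]))[0];x0,y0=int(p[0])-25,int(p[1])-22
    im=cv2.resize(d['img'][y0:y0+50,x0:x0+50,::-1],(400,400),interpolation=cv2.INTER_CUBIC)
    o.append(im)
    v=d['img'];print(n)
cv2.imwrite('pics/c8.png',np.hstack(o))
E
python3 edge.py i 46
```

```text
[552.11804498 133.5741568   64.87987751] [-1.79990148e+02  4.95747393e-03 -1.04199078e+02] [-0.17446723  0.42533541 -3.05908701] 17.55
side
top
side -x edge: gold -32.2 shoe [-28.7 -28.5 -28.2]
side +1y edge: gold 51.8 shoe [45.5 45.3 44.9]
top -x edge: gold -34.0 shoe [-29.5 -29.4 -29.1]
top -1y edge: gold -51.9 shoe [-46.9 -46.6 -46.6]
```

View pics/c8.png

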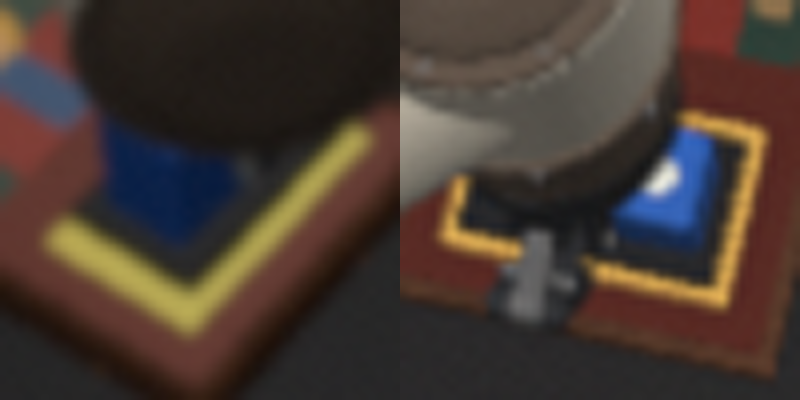

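Gold shows as a nearly even rim around the shoe in both views (top crop: right rim (735,210), left rim (455,205), bottom rim (650,275)). One last small trim.

Emit:
send_rows --steps '[0, -0.001, 0.002, 0, 0, 0, 0, -0.003, 0.004, 0, 0, 0, 0, -0.003, 0.005, 0, 0, 0, 0, -0.003, 0.005, 0, 0, 0, 0, -0.003, 0.005, 0, 0, 0, 0, -0.003, 0.005, 0, 0, 0, 0, -0.003, 0.005, 0, 0, 0, 0, -0.003, 0.005, 0, 0, 0, 0, -0.003, 0.005, 0, 0, 0, 0, -0.003, 0.005, 0, 0, 0]'

```text
time: 18.65
tcp_pos: [552.9, 133.3, 63.3]
orientation: [-180.0, 0.0, -104.2]
ft_force: [0.4, -0.2, -2.4]
grip_width: 35.5
finger_force: 61.0
```

```bash
python3 - <<'E'
from cell import *
import pickle
s=read_state();print(s['tcp_pos'],s['orientation'],s['ft_force'],s['time'],abs(s['qd']).max())
for n in('side','top'): pickle.dump(viewer.capture(n),open(n+'_j.pkl','wb'))
E
python3 edge.py j 45
```

```text
[552.88905527 133.32198715  63.33252447] [-1.79998344e+02  8.86331482e-04 -1.04202076e+02] [ 0.42211069 -0.24224502 -2.35494247] 18.65 0.12776044007376725
side -x edge: gold -32.2 shoe [-28.2 -27.9 -27.7]
side +1y edge: gold 51.8 shoe [45.4 45.4 45.2]
top -x edge: gold -34.0 shoe [-28.7 -28.7 -28.5]
top -1y edge: gold -52.0 shoe [-47.  -46.9 -46.5]
```

```bash
python3 -c "
from cell import arm
print(arm.sign_off())"
```

```text
the job is handed in; nothing more can be done
None
```

I've handed in the job: the scale bar lies released on the ledge, clear of both ends, and the arm is holding the colour meter still and level about 10 mm above the gold field, centred to about 1 mm and square with it by the camera measurements.

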